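# Load a vial into the bench reader with sprung tongs

## Robot

A 7-joint arm with a two-finger parallel gripper is mounted at the origin on the work surface. World frame = base frame: x ahead of the robot, y to its left, z up, the work surface at z = 0. Lengths are in m, angles in rad, forces in N, time in s.
With the tool pointing down it reaches from about 0.4 to 0.9 m from the base axis. Payload 5.5 kg.
Tool frame: the origin (TCP) lies at the very end of the fingers, on their centre line; the grasp point (between the pads) lies 19 mm behind it; z points along the fingers, y is the line along which they close (so a half turn about z gives the same grasp; the last joint's range is limited). The gripper opens to 92 mm and grips with 3 to 60 N. Pads are 19 mm wide; open, the fingers measure 130 mm over their backs; the gripper's body (75 mm by 190 mm) begins 47 mm behind the grasp point.
Start: joints at [-0.913, 0.501, -0.427, 1.55, 0.221, 1.138, -0.21], TCP at [0.25, 0.6, 0.227] pointing down, gripper open.
Joint ranges: [-2.88, 2.88], [-0.31, 2.03], [-1.54, 1.56], [0.2, 2.42], [-1.41, 4.55], [0.19, 2.02], [-2.57, 2.57]. Speed limits (rad/s): [2.57, 2.57, 3.14, 3.14, 3.14, 3.14, 3.14].

## Interface

Orientations are given as a unit quaternion [w, x, y, z].
In Python, from plant import bot gives the robot as it stands.
- The arm moves only by the tool apply_moves, never from a script. Its arguments are lists of equal length, an entry for each row: "dr": the turn, a rotation vector about the tool's x, y, z in degrees, a list of three; "translation": the shift along the tool's x, y, z in mm, a list of three; "grip": the closure, from 0 (fully open) to 1 (shut). A call has exactly 8 rows; each row is the pose to reach, as a shift and turn from the pose commanded when the call began, along the tool's axes at that moment; what a row does not reach only later rows make up. A row lasts 1/12 s, in which the tool goes at most 41.7 mm and 7.16 degrees, less where a joint would pass 70% of its speed; a pose out of reach is approached as far as the arm can. A call with a gripper value outside its range is refused whole. The fingers move at their own pace and stop on an object; "newtons" is the grip in N (left out, the last holds). Time passes only in rows, so rows that repeat a pose let the fingers close, or fill a call up. It gives the time, the measured TCP pose, the force, the opening and the grip force at its end, in the units of the state.
- bot.observe(): the state, without advancing time (a new reading comes with each control period).
- bot.grab_frame(name): name is "scene" or "top" or "wrist"; returns a dict with "img" (480x640x3 uint8, red, green, blue), "z_map" (480x640 float32, m along the optical axis (not along the pixel's ray), 0 where there is no reading), "vfov" (degrees; the focal length in pixels is half the picture's height over the tangent of half this angle, whatever the lens; pixels are square), "cx", "cy" (the principal point, pixels), "rvec" (rotation vector, rad) and "tvec" (3), from world to camera coordinates, as OpenCV has them. Camera axes: x right, y down, z forward; pixel columns grow to the right and rows downward; lengths in m; the calibration is good to about 2 mm. A picture is of the moment at which its call begins.
- bot.hand_in(): hands the job in; it is judged then, once.
The state is a dict: "clock": time; "qpos": joint angles; "joint_vel": joint speeds; "effort": joint torques, N m; "tool_pos": TCP position; "ee_rot": TCP orientation; "force": force on the tool from outside, world axes, zero at the start; "moment": the same for the moment, N m; "width": finger opening in m; "gripper_force": force on a finger pad.
Only numpy, scipy, OpenCV 4.12 (cv2) and the standard library are available. Lean on these libraries where they do the work, as an engineer would, in place of code of your own. Each camera call takes 0.05 s, during which the arm holds its last target. There are 200 camera calls.

## Task

Pick up the sprung tongs from their stand and squeeze them shut on the cap of the tall vial in the rack; carry the vial with them to the reader and push it down into the well, against the drag of the stiff seat, until you feel it firmly on the hard stop; hold the push a moment, but do not force it: the vial is glass. Let the vial go there and stand the tongs back upright in the pocket of their stand. The gripper itself must not touch the vial, and the other vials, the beaker and the jar are to be left alone.

Things in the scene. Friction and masses are not known exactly. Their poses are not given: they have to be found in the camera images.
- tongs_grip (a point): Sprung steel tongs, 102 mm tall, 70 g, standing on their tips: a head and two legs. Point midway between the black thumb pads (14 mm along x, 24 mm high), 62 mm above the tips, 40 mm below the head's top. Gripped across the pads from above; legs close along y, z up. Pads are 44 mm apart over their outer faces when free, 38 mm when shut on the vial's cap.
- tongs_shoulder (a point): Point on the tongs' axis 11 mm above the tips, 51 mm below the grip point. Below it are the V jaws, 17 mm wide (x); open: 24 mm between them, 45 mm over their backs (y). At this height each leg has an inward shoulder that comes over the top of a gripped cap, so the tongs can push the vial straight down.
- tongs_head (a point): Centre of the head's top (12 x 30 mm), 102 mm above the tips. The spring in the head holds the legs apart: they begin to close at about 8 N on the pads, so a hold of 3 to 6 N carries the tongs open; 20 to 40 N shuts them on the cap; each newton above 10 gives about 0.37 N at each jaw. Eased, they spring open.
- stand_floor (a point): Fixed grey stand block, 75 (x) x 85 (y) x 30 mm high, with one rectangular pocket 22 mm (x) x 50 mm (y), 26 mm deep. This point is the centre of the pocket floor, on which the tongs' tips rest, 4 mm above the bench; the block's top is 26 mm above it. Axes are the block's, z up.
- rack: Fixed white vial rack, 125 (x) x 50 (y) x 40 mm high, origin at the centre of its underside; three holes in a row along its x axis at -36, 0 and +36 mm, 32 mm deep and 15.5 mm wide. It holds the tall vial and two short vials, in any order.
- vial_center (a point): The tall vial, 56 mm high: glass body 14 mm in diameter with a bevelled foot and a black cap (15 mm in diameter, the top 12 mm). It stands in the rack and sticks out 24 mm. Point at its centre, 28 mm above its foot and below its top; z along its axis. About 20 g.
- short_a_center (a point): A short vial, 44 mm high with a 7 mm cap, same width, in the rack, sticking out 12 mm; centre point. Bystander.
- short_b_center (a point): The other short vial, the same. Bystander.
- well_mouth (a point): Centre of the mouth, 60 mm above the bench, of the round well (15.5 mm wide, 3 mm bevel) in the top of the bare aluminium block (60 x 66 mm) of the fixed vial reader. z up, x towards its low white housing (44 mm high, 30 to 110 mm along x, 110 mm wide); 40 mm high cheeks at y = +-33 to +-55 mm. The well's floor is the movable seat.
- seat (a joint): Seat in the well, m: 0 = up, its top 16 mm below the mouth, growing as the vial pushes it down; starts up to 3 mm down. It drags with about 3.5 N and stays where left. Beneath it the vial's foot meets an unseen hard stop 22 to 40 mm below the mouth, changing from run to run. Firmly on the stop: a push of 13 to 18 N kept a quarter second; above 25 N on the vial the glass breaks.
- beaker: Glass beaker, 52 mm wide, 65 mm tall, origin at its underside. Bystander.
- reagent: Amber jar with a white lid, 44 mm wide, 85 mm tall, origin at its underside. Bystander.

How it is judged:
On the way, in this order (a step that is already met when the one before it is completed fails the run):
1. the tall vial is lifted clear of the rack in the tongs (z of vial_center in the frame of rack above 0.075 m and contact force between tongs and vial above 1 N), for 0.1 s.
2. the vial is pushed down in the well until it bears on the stop with at least 12 N for 0.2 s (value of joint seat above 0.0045 m and contact force between vial and reader above 12 N and horizontal distance between vial_center and well_mouth below 0.003 m), for 0.2 s.
At the end, for the whole second after the job is handed in: The tall vial stands in the well (within 3 mm of its axis, tilted under 0.12 rad, centre no more than 7.5 mm above the mouth), the seat at least 4.5 mm down, the tongs in their pocket (tips within 5 mm of its floor, 12 mm of its middle, tilted under 0.2 rad), all at rest (horizontal distance between vial_center and well_mouth below 0.003 m and z of vial_center in the frame of well_mouth below 0.0075 m and value of joint seat above 0.0045 m and angle between vial_center's own z axis and vertical below 0.12 rad and horizontal distance between tongs_grip and stand_floor below 0.012 m and z of tongs_grip in the frame of stand_floor below 0.067 m and angle between tongs_grip's own z axis and vertical below 0.2 rad and linear speed of each of tongs, vial below 0.02 m/s); the robot touches nothing.
It fails at once if the vial is pressed into the reader with more than 25 N (contact force between vial and reader above 25 N).
It fails at once if the gripper touches the vial (contact force between any of the fingers, the arm and vial above 0.3 N).
It fails at once if a short vial is moved by more than 10 mm (distance of any of short_a_center, short_b_center from where it was at the start of the episode above 0.01 m).
It fails at once if the beaker is moved by more than 20 mm (distance of beaker from where it was at the start of the episode above 0.02 m).
It fails at once if the jar is moved by more than 20 mm (distance of reagent from where it was at the start of the episode above 0.02 m).
It also fails if it takes over 64 s, if anything falls off the work surface, if the arm or the gripper's body presses on something with over 40 N, if the wrist force passes 120 N, or if a joint passes its speed limit or range.

## Working session

There is one attempt and no reset: what is moved stays moved. The work goes in short steps, Python scripts to look and compute and a tool call to move; the robot and the scene stay as the last step left them, time stands still between calls to the robot, and variables do not carry over. Pictures are saved under pics/ and viewed, at most 10 in all, crops included, and the job is handed in when it is done.

Besides the shell and the picture viewer there is one more tool, called after "Emit:" as name(argument=value, ...) on one line, values as JSON. apply_moves: Moves the arm, as the interface text tells. Its arguments: {"type":"object","properties":{"dr":{"type":"array","items":{"type":"array","items":{"type":"number"}}},"translation":{"type":"array","items":{"type":"array","items":{"type":"number"}}},"grip":{"type":"array","items":{"type":"number"}},"newtons":{"type":"number"}},"required":["dr","translation","grip"]}

```bash
mkdir -p pics; cat > h.py <<'E'
import numpy as np, cv2
from plant import bot
def grab(n):
    f=bot.grab_frame(n); f['R']=cv2.Rodrigues(np.array(f['rvec'],float))[0]; f['t']=np.array(f['tvec'],float).ravel()
    f['f']=240/np.tan(np.radians(f['vfov'])/2); return f
def save(f,p): cv2.imwrite(p,f['img'][:,:,::-1])
def cloud(f):
    z=f['z_map']; v,u=np.mgrid[:480,:640]
    c=np.stack([(u-f['cx'])/f['f']*z,(v-f['cy'])/f['f']*z,z],-1)
    return (c-f['t'])@f['R']   # world
def ray(f,u,v,zp):
    d=f['R'].T@np.array([(u-f['cx'])/f['f'],(v-f['cy'])/f['f'],1]); o=-f['R'].T@f['t']
    return o+d*(zp-o[2])/d[2]
def proj(f,p):
    c=f['R']@np.asarray(p)+f['t']; return c[:2]/c[2]*f['f']+[f['cx'],f['cy']]
E
python3 - <<'E'
from h import *
for n in['top','scene']:
    f=grab(n); save(f,f'pics/{n}0.png'); np.save(n+'0.npy',f,allow_pickle=True); print(n,-f['R'].T@f['t'],f['f'],(f['z_map']>0).mean())
print(bot.observe())
E
```

```text
top [0.38704642 0.00508656 0.93222961] 506.0438042581105 0.9961686197916667
scene [ 0.85471008 -0.41543489  0.66433018] 519.3149736114734 0.995966796875
{'clock': 0.1, 'qpos': array([-0.91277042,  0.50174172, -0.42678913,  1.55131683,  0.2208072 ,
        1.13831121, -0.21028466]), 'joint_vel': array([-0.00140385, -0.00233121, -0.00203389, -0.00236552, -0.00040348,
        0.00171548,  0.00051929]), 'effort': array([-1.01104926e-02, -5.67878938e+01, -5.83761513e+00, -2.79918319e+01,
       -6.89141429e-02,  2.40304135e-02,  7.71343957e-05]), 'tool_pos': array([0.249833  , 0.59939906, 0.22580012]), 'ee_rot': array([-1.90689630e-04,  1.96111110e-01,  9.80581301e-01, -8.41402792e-04]), 'force': array([ 0.57613806, -0.46573056, -0.47494834]), 'moment': array([-0.00370056,  0.01148376, -0.03565625]), 'gripper_force': 0.0, 'width': 0.09182349970374104}
```

View pics/top0.png

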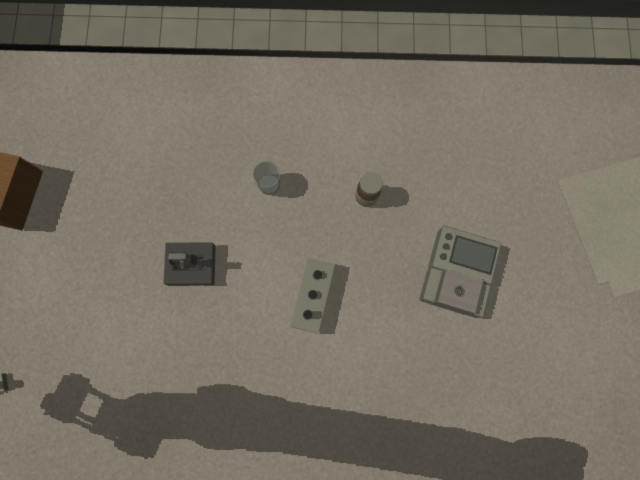

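View pics/scene0.png

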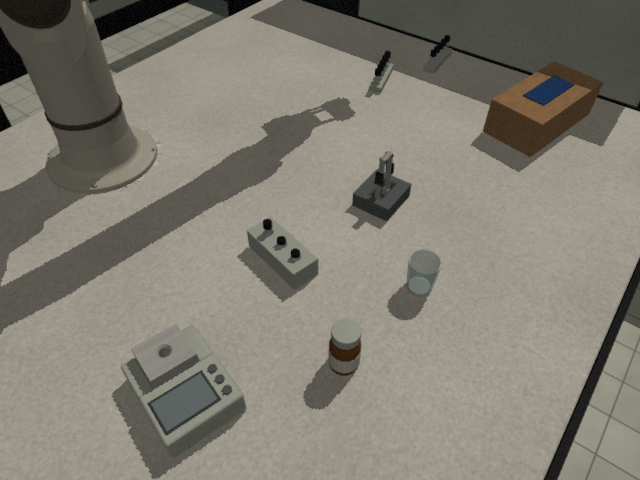

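The top view shows the stand with the tongs at about (190,264), the rack with three vials at (313,296) and the reader at (460,272), its well at (460,291). The beaker is at (267,178) and the jar at (369,188). In the scene view the vial at (267,224) sticks out most. Next I measure with depth.

```bash
cat > m.py <<'E'
from h import *
for n in['top','scene']:
    f=np.load(n+'0.npy',allow_pickle=True).item(); W=cloud(f); X,Y,Z=W[...,0],W[...,1],W[...,2]
    h=np.median(Z[(X>.3)&(X<.7)&(abs(Y)<.4)]); print(n,'bench z',h.round(4))
    def rect(name,m):
        m=m.astype(np.uint8); k,l,s,c=cv2.connectedComponentsWithStats(m)
        if k<2: print(name,'none');return
        for i in np.argsort(-s[1:,4])[:3]+1:
            if s[i,4]<15: continue
            p=W[l==i]; r=cv2.minAreaRect((p[:,:2]*1000).astype(np.float32))
            print(name,s[i,4],'pix',c[i].round(),'med',np.median(p,0).round(4),'rect',np.round(r[0],1),np.round(r[1],1),round(r[2],1),'zmax',p[:,2].max().round(4))
    A=(X>.25)&(X<.8)
    st=A&(Y>.15)&(Y<.4)&(X<.6); ra=A&(Y<.1)&(Y>-.08)&(X<.55); re=A&(Y<-.15)&(Y>-.45)
    rect('stand',st&(abs(Z-.030)<.006)); rect('head',st&(Z>.09)&(Z<.13)); 
    rect('rack',ra&(abs(Z-.040)<.005)); rect('caps',ra&(Z>.046)); rect('tall',ra&(Z>.058))
    rect('block',re&(abs(Z-.06)<.005)); rect('house',re&(abs(Z-.044)<.004))
E
python3 m.py
```

```text
top bench z -0.0004
stand 1512 pix [189. 263.] med [0.5123 0.2295 0.0294] rect [519.9 233.8] [75.6 85.7] 1.5 zmax 0.0353
head 155 pix [178. 256.] med [0.5188 0.2315 0.1046] rect [519.3 233. ] [13.6 31.2] 0.9 zmax 0.1086
rack 1820 pix [312. 295.] med [0.4647 0.0085 0.0393] rect [466.3   8.4] [ 49.9 124.8] 77.4 zmax 0.0443
caps 61 pix [307. 314.] med [0.4305 0.0166 0.0631] rect [430.6  15.9] [13.6 12. ] 2.2 zmax 0.0657
caps 58 pix [312. 294.] med [0.4657 0.0082 0.0509] rect [465.9   8.2] [13.7 12.2] 1.5 zmax 0.055
caps 58 pix [317. 274.] med [0.5009 0.001  0.0509] rect [ 4.476e+02 -4.000e-01] [121.   12.4] 0.7 zmax 0.9322
tall 59 pix [307. 314.] med [0.4305 0.0166 0.0633] rect [430.6  15.9] [13.6 12. ] 2.2 zmax 0.0657
block 1280 pix [460. 291.] med [ 0.4763 -0.2469  0.0591] rect [ 476.6 -247. ] [66.7 60.5] 74.1 zmax 0.0643
house 2499 pix [467. 254.] med [ 0.5436 -0.2662  0.0439] rect [ 541.8 -265.3] [110.4  84.9] 72.8 zmax 0.048
house 34 pix [459. 290.] med [ 0.4779 -0.2493  0.0427] rect [ 477.6 -249.4] [12.  11.2] 60.3 zmax 0.0479
house 30 pix [436. 274.] med [ 0.5063 -0.2096  0.0413]
[... 498 characters left out ...]
 med [ 0.5014 -0.0018  0.0509] rect [500.7  -0.8] [12.7 15.6] 38.2 zmax 0.0534
caps 66 pix [281. 240.] med [0.467  0.006  0.0505] rect [466.1   6.5] [13.1 16. ] 38.9 zmax 0.0529
tall 63 pix [267. 222.] med [0.4317 0.0133 0.0627] rect [431.4  13.7] [13.1 14.5] 40.3 zmax 0.0649
block 2001 pix [164. 352.] med [ 0.4779 -0.2498  0.0592] rect [ 476.1 -248.2] [66.1 63.3] 73.8 zmax 0.0632
house 5137 pix [189. 398.] med [ 0.5448 -0.271   0.044 ] rect [ 538.6 -266.5] [109.8  91.2] 73.7 zmax 0.048
house 46 pix [165. 353.] med [ 0.47   -0.2454  0.0429] rect [ 470.7 -246.2] [12.9  6. ] 65.8 zmax 0.048
house 24 pix [137. 386.] med [ 0.4773 -0.2996  0.0408] rect [ 476.9 -299.6] [ 9.8 12.7] 12.4 zmax 0.0418
```

Both views agree to about 1 mm. The tongs head is at (519,232.5), the tall vial at (430.6,16) and the well at (476.6,-247.5). I'll write a helper for move numbers and approach the tongs.

```bash
cat >> h.py <<'E'
from scipy.spatial.transform import Rotation as Ro
def go(p,yang):
    """tool-frame shift (mm) and turn (deg) to TCP p (m), pointing down, closing axis at yang deg"""
    s=bot.observe(); w,x,y,z=s['ee_rot']; R=Ro.from_quat([x,y,z,w])
    a=np.radians(yang); Y=np.array([np.cos(a),np.sin(a),0]); Zt=np.array([0,0,-1.]); T=np.stack([np.cross(Y,Zt),Y,Zt],1)
    print('shift',(R.inv().apply(np.array(p)-s['tool_pos'])*1000).round(1),'turn',np.degrees((R.inv()*Ro.from_matrix(T)).as_rotvec()).round(2),
      'at',s['tool_pos'].round(4),'F',s['force'].round(2),'w',round(s['width'],4),'gf',round(s['gripper_force'],1),'t',s['clock'])
E
python3 -c "
from h import *
go([.519,.2325,.2],91.3)"
```

```text
shift [-389.6 -235.1   26.2] turn [-1.000e-01 -2.000e-02 -2.392e+01] at [0.2498 0.5994 0.2258] F [ 0.58 -0.47 -0.47] w 0.0918 gf 0.0 t 0.1
```

Emit:
apply_moves(dr=[[-0.1, 0, -2], [-0.1, 0, -5], [-0.1, 0, -9], [-0.1, 0, -13], [-0.1, 0, -17], [-0.1, 0, -20], [-0.1, 0, -23], [-0.1, 0, -23.9]], translation=[[-15, -9, 0], [-45, -27, 0], [-78, -47, 0], [-112, -67, 0], [-146, -88, 0], [-180, -108, 0], [-213, -128, 0], [-247, -149, 0]], grip=[0, 0, 0, 0, 0, 0, 0, 0], newtons=5)

```text
clock: 0.77
tool_pos: [0.4212, 0.3657, 0.2264]
ee_rot: [-0.0, -0.013, 1.0, 0.001]
force: [0.1, 0.8, -0.2]
width: 0.0923
gripper_force: 0.0
```

```bash
python3 -c "
from h import *
go([.519,.2325,.2],91.3)"
```

```text
shift [ -94.4 -135.7   26.2] turn [ 0.09 -0.01  0.15] at [0.4212 0.3657 0.2264] F [ 0.1   0.83 -0.19] w 0.0923 gf 0.0 t 0.7667
```

Emit:
apply_moves(dr=[[0, 0, 0], [0, 0, 0], [0, 0, 0], [0, 0, 0], [0, 0, 0], [0, 0, 0], [0, 0, 0], [0, 0, 0]], translation=[[-19, -28, 0], [-39, -56, 5], [-58, -84, 12], [-75, -108, 18], [-87, -125, 23], [-93, -133, 26], [-94.4, -135.7, 26], [-94.4, -135.7, 26]], grip=[0, 0, 0, 0, 0, 0, 0, 0])

```text
clock: 1.43
tool_pos: [0.5177, 0.234, 0.2002]
ee_rot: [-0.0, -0.011, 1.0, 0.001]
force: [0.4, 1.0, 0.3]
width: 0.0917
gripper_force: 0.0
```

```bash
python3 -c "
from h import *
go([.519,.2325,.2],91.3)
f=grab('wrist'); save(f,'pics/w1.png'); print(-f['R'].T@f['t'])
W=cloud(f);X,Y,Z=W[...,0],W[...,1],W[...,2]
for nm,m in [('head',(abs(Z-.106)<.006)&(abs(X-.519)<.03)&(abs(Y-.2325)<.03)),('stand',(abs(Z-.03)<.005)&(abs(X-.519)<.06)&(abs(Y-.2325)<.06))]:
  p=W[m]; print(nm,len(p),cv2.minAreaRect((p[:,:2]*1000).astype(np.float32)))
"
```

```text
shift [-1.2 -1.5  0.2] turn [ 0.11 -0.04 -0.06] at [0.5177 0.234  0.2002] F [0.36 1.01 0.3 ] w 0.0917 gf 0.0 t 1.4333
[0.44334488 0.23262896 0.35846145]
head 744 ((519.7269897460938, 233.87631225585938), (13.961318016052246, 29.575471878051758), 1.4937905073165894)
stand 5427 ((519.8247680664062, 234.2130889892578), (75.52053833007812, 85.14688110351562), 1.6267341375350952)
```

View pics/w1.png

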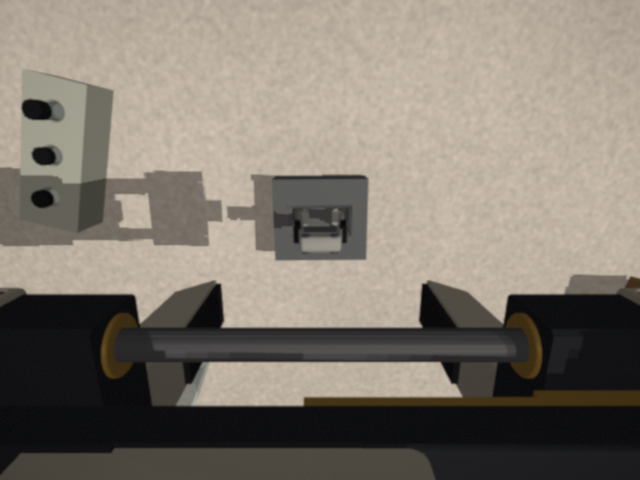

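The wrist view shows the stand at (321,218) with the head at (321,240), centred between the fingers. Depth puts the tongs at (519.7,233.9). I'll descend and grip lightly.

Emit:
apply_moves(dr=[[0, 0, 0], [0, 0, 0], [0, 0, 0], [0, 0, 0], [0, 0, 0], [0, 0, 0], [0, 0, 0], [0, 0, 0]], translation=[[-1.9, -0.2, 15], [-1.9, -0.2, 45], [-1.9, -0.2, 78], [-1.9, -0.2, 110], [-1.9, -0.2, 135], [-1.9, -0.2, 148], [-1.9, -0.2, 153], [-1.9, -0.2, 153]], grip=[0, 0, 0, 0, 0, 0, 0, 0], newtons=5)

```text
clock: 2.15
tool_pos: [0.519, 0.2354, 0.0471]
ee_rot: [-0.001, -0.012, 1.0, 0.001]
force: [0.2, -0.1, -0.1]
width: 0.0919
gripper_force: 0.0
```

Emit:
apply_moves(dr=[[0, 0, 0], [0, 0, 0], [0, 0, 0], [0, 0, 0], [0, 0, 0], [0, 0, 0], [0, 0, 0], [0, 0, 0]], translation=[[0, 0, 0], [0, 0, 0], [0, 0, 0], [0, 0, 0], [0, 0, 0], [0, 0, 0], [0, 0, 0], [0, 0, 0]], grip=[0.52, 0.6, 0.6, 0.6, 0.6, 0.6, 0.6, 0.6])

```text
clock: 2.82
tool_pos: [0.5201, 0.2339, 0.0476]
ee_rot: [0.0, -0.011, 1.0, 0.001]
force: [0.0, -1.5, 0.7]
width: 0.045
gripper_force: 5.0
```

Emit:
apply_moves(dr=[[0, 0, 0], [0, 0, 0], [0, 0, 0], [0, 0, 0], [0, 0, 0], [0, 0, 0], [0, 0, 0], [0, 0, 0]], translation=[[0, 0, -3], [0, 0, -12], [0, 0, -30], [0, 0, -55], [0, 0, -80], [0, 0, -100], [0, 0, -110], [0, 0, -110]], grip=[0.6, 0.6, 0.6, 0.6, 0.6, 0.6, 0.6, 0.6])

```text
clock: 3.48
tool_pos: [0.5217, 0.2348, 0.1606]
ee_rot: [0.003, -0.011, 1.0, 0.002]
force: [0.7, -0.3, -1.0]
width: 0.0448
gripper_force: 5.0
```

```bash
python3 -c "
from h import *
go([.4306,.0162,.1575],77.5)"
```

```text
shift [  96.  -216.5    1.8] turn [ 0.24  0.28 13.78] at [0.5217 0.2348 0.1606] F [ 0.69 -0.3  -1.01] w 0.0448 gf 5.0 t 3.4833
```

Emit:
apply_moves(dr=[[0, 0, 0], [0, 0, 2], [0, 0, 5], [0, 0, 8], [0, 0, 11], [0, 0, 13], [0, 0, 13.8], [0, 0, 13.8]], translation=[[5, -12, 0], [18, -40, 0], [34, -78, 0], [51, -117, 0], [68, -156, 0], [82, -190, 0], [92, -211, 0], [94, -216, 0]], grip=[0.6, 0.6, 0.6, 0.6, 0.6, 0.6, 0.6, 0.6])

```text
clock: 4.15
tool_pos: [0.4262, 0.0103, 0.1551]
ee_rot: [-0.003, 0.113, 0.994, -0.001]
force: [-0.6, -0.6, -0.0]
width: 0.0443
gripper_force: 5.0
```

Emit:
apply_moves(dr=[[0, 0, 0], [0, 0, 0], [0, 0, 0], [0, 0, 0], [0, 0, 0], [0, 0, 0], [0, 0, 0], [0, 0, 0]], translation=[[0, 0, 0], [0, 0, 0], [0, 0, 0], [0, 0, 0], [0, 0, 0], [0, 0, 0], [0, 0, 0], [0, 0, 0]], grip=[0.6, 0.6, 0.6, 0.6, 0.6, 0.6, 0.6, 0.6])

```text
clock: 4.82
tool_pos: [0.4309, 0.0162, 0.1571]
ee_rot: [0.0, 0.109, 0.994, 0.001]
force: [-0.5, -0.2, -0.9]
width: 0.0449
gripper_force: 5.0
```

```bash
python3 -c "
from h import *
go([.4306,.0162,.1575],77.5)
f=grab('wrist'); save(f,'pics/w2.png'); np.save('w2.npy',f,allow_pickle=True)
f=grab('scene'); u,v=proj(f,[.43,.016,.1]).astype(int); u=max(u,110);v=max(v,110); cv2.imwrite('pics/s2.png',cv2.resize(f['img'][v-110:v+110,u-110:u+110,::-1],None,fx=2.5,fy=2.5))
"
```

```text
shift [ 0.3 -0.1 -0.4] turn [ 0.1  -0.01  0.03] at [0.4309 0.0162 0.1571] F [-0.45 -0.24 -0.85] w 0.0449 gf 5.0 t 4.8167
```

View pics/w2.png

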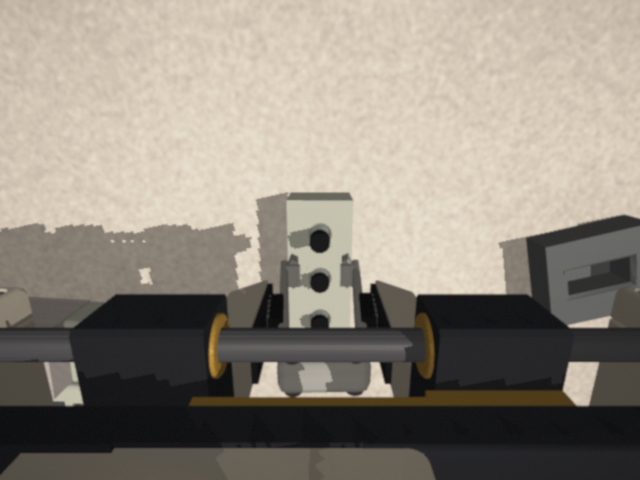

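View pics/s2.png

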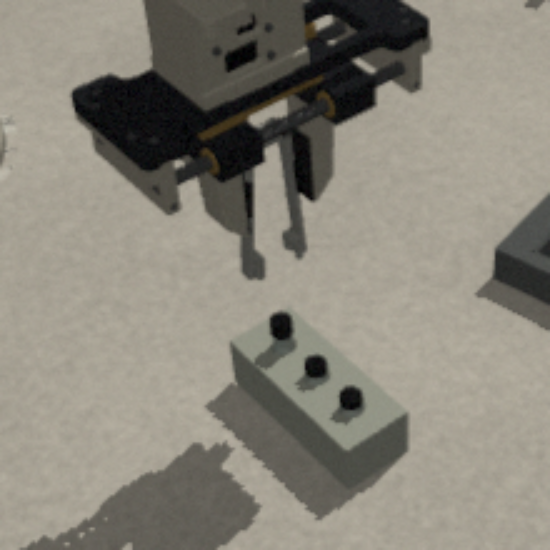

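The wrist view shows the caps on column 320, with the tips symmetric around it (292 and 346). In the scene view the tongs hang straight and open above the tall vial. I'll descend so the shoulder ends just over the cap.

Emit:
apply_moves(dr=[[0, 0, 0], [0, 0, 0], [0, 0, 0], [0, 0, 0], [0, 0, 0], [0, 0, 0], [0, 0, 0], [0, 0, 0]], translation=[[0.3, 0, 5], [0.3, 0, 16], [0.3, 0, 28], [0.3, 0, 40], [0.3, 0, 50], [0.3, 0, 56], [0.3, 0, 59], [0.3, 0, 59]], grip=[0.6, 0.6, 0.6, 0.6, 0.6, 0.6, 0.6, 0.6])

```text
clock: 5.58
tool_pos: [0.4301, 0.016, 0.0975]
ee_rot: [-0.001, 0.109, 0.994, 0.001]
force: [0.1, -0.3, -1.0]
width: 0.0446
gripper_force: 5.0
```

Emit:
apply_moves(dr=[[0, 0, 0], [0, 0, 0], [0, 0, 0], [0, 0, 0], [0, 0, 0], [0, 0, 0], [0, 0, 0], [0, 0, 0]], translation=[[0, 0, 0], [0, 0, 0], [0, 0, 0], [0, 0, 0], [0, 0, 0], [0, 0, 0], [0, 0, 0], [0, 0, 0]], grip=[0.6, 0.6, 0.6, 0.6, 0.6, 0.7, 0.7, 0.7])

```text
clock: 6.25
tool_pos: [0.4306, 0.016, 0.0982]
ee_rot: [0.0, 0.109, 0.994, 0.001]
force: [-0.5, -0.4, -1.1]
width: 0.0447
gripper_force: 5.0
```

Emit:
apply_moves(dr=[[0, 0, 0], [0, 0, 0], [0, 0, 0], [0, 0, 0], [0, 0, 0], [0, 0, 0], [0, 0, 0], [0, 0, 0]], translation=[[0, 0, 0], [0, 0, 0], [0, 0, 0], [0, 0, 0], [0, 0, 0], [0, 0, 0], [0, 0, 0], [0, 0, 0]], grip=[0.75, 0.75, 0.75, 0.75, 0.75, 0.75, 0.75, 0.75], newtons=32)

```text
clock: 6.92
tool_pos: [0.4306, 0.016, 0.0981]
ee_rot: [0.0, 0.109, 0.994, 0.001]
force: [-0.3, -0.3, -0.6]
width: 0.0376
gripper_force: 32.0
```

Emit:
apply_moves(dr=[[0, 0, 0], [0, 0, 0], [0, 0, 0], [0, 0, 0], [0, 0, 0], [0, 0, 0], [0, 0, 0], [0, 0, 0]], translation=[[0, 0, -3], [0, 0, -11], [0, 0, -24], [0, 0, -40], [0, 0, -56], [0, 0, -68], [0, 0, -75], [0, 0, -75]], grip=[0.75, 0.75, 0.75, 0.75, 0.75, 0.75, 0.75, 0.75])

```text
clock: 7.58
tool_pos: [0.4319, 0.0159, 0.175]
ee_rot: [0.002, 0.109, 0.994, 0.001]
force: [1.2, 0.8, -0.9]
width: 0.0381
gripper_force: 32.0
```

```bash
python3 -c "
from h import *
go([.4766,-.2475,.1735],74.2)"
```

```text
shift [-100.8 -247.4    1.3] turn [0.14 0.19 3.28] at [0.4319 0.0159 0.175 ] F [ 1.18  0.78 -0.91] w 0.0381 gf 32.0 t 7.5833
```

Emit:
apply_moves(dr=[[0, 0, 0], [0, 0, 0], [0, 0, 0.5], [0, 0, 1], [0, 0, 1.5], [0, 0, 2], [0, 0, 2.5], [0, 0, 3]], translation=[[-3, -7, 0], [-11, -26, 0], [-22, -55, 0], [-35, -87, 0], [-48, -119, 0], [-61, -151, 0], [-74, -182, 0], [-85, -209, 0]], grip=[0.75, 0.75, 0.75, 0.75, 0.75, 0.75, 0.75, 0.75])

```text
clock: 8.25
tool_pos: [0.4672, -0.2096, 0.1716]
ee_rot: [-0.001, 0.136, 0.991, 0.001]
force: [0.2, 0.5, -0.6]
width: 0.0373
gripper_force: 32.0
```

Emit:
apply_moves(dr=[[0, 0, 0], [0, 0, 0.3], [0, 0, 0.3], [0, 0, 0.3], [0, 0, 0.3], [0, 0, 0.3], [0, 0, 0.3], [0, 0, 0.3]], translation=[[-9, -22, 0], [-13, -33, 0], [-15, -38, 0], [-15, -38, 0], [-15, -38, 0], [-15, -38, 0], [-15, -38, 0], [-15, -38, 0]], grip=[0.75, 0.75, 0.75, 0.75, 0.75, 0.75, 0.75, 0.75])

```text
clock: 8.92
tool_pos: [0.4727, -0.2459, 0.1728]
ee_rot: [0.0, 0.137, 0.991, 0.001]
force: [0.1, -0.8, -0.9]
width: 0.0379
gripper_force: 32.0
```

```bash
python3 -c "
from h import *
go([.4766,-.2475,.1735],74.2)
f=grab('wrist'); save(f,'pics/w3.png')
f=grab('scene'); np.save('s3.npy',f,allow_pickle=True); u,v=proj(f,[.4766,-.2475,.1]).astype(int); u=max(u,110);v=max(v,110); print(u,v);cv2.imwrite('pics/s3.png',cv2.resize(f['img'][v-110:v+110,u-110:u+110,::-1],None,fx=2.5,fy=2.5))
"
```

```text
shift [-4.2 -0.5 -0.7] turn [ 0.12 -0.01  0.1 ] at [ 0.4727 -0.2459  0.1728] F [ 0.15 -0.78 -0.92] w 0.0379 gf 32.0 t 8.9167
157 333
```

View pics/s3.png

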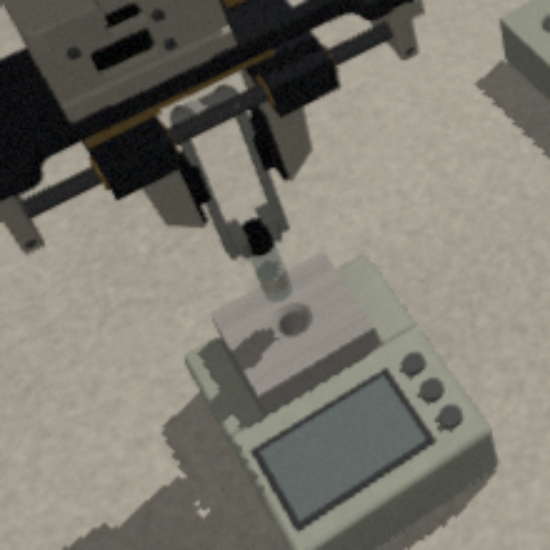

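View pics/w3.png

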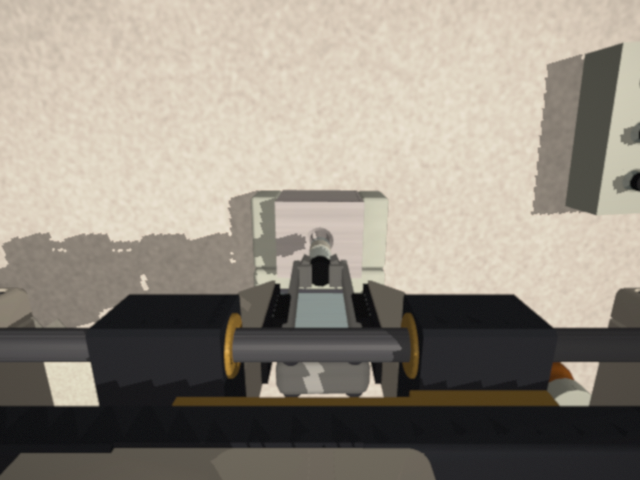

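The scene view shows the vial hanging straight in the tongs, cap at crop (258,237), foot at (276,292) and well mouth at (294,319). In the wrist view the vial is on column 320 and the block is centred on 319. I'll check the vial's axis and the well position against the projections.

```bash
python3 -c "
from h import *
f=np.load('s3.npy',allow_pickle=True).item()
for z in(.083,.127,.139): print(z,((proj(f,[.4727,-.2459,z])-[47,223])*2.5).round(1))
print('well pix->',((proj(f,[.4766,-.2475,.06])-[47,223])*2.5).round(1), ray(f,47+294/2.5,223+319/2.5,.06).round(4))
g=np.load('top0.npy',allow_pickle=True).item()
im=cv2.cvtColor(g['img'],cv2.COLOR_RGB2GRAY); c=im[278:304,445:475]
m=(c<np.median(c)*.8).astype(np.uint8); k,l,s,ce=cv2.connectedComponentsWithStats(m)
for i in range(1,k):
  if s[i,4]>8: print('top well',s[i],(ce[i]+[445,278]).round(1),ray(g,*(ce[i]+[445,278]),.06).round(4))
c=cv2.cvtColor(f['img'],cv2.COLOR_RGB2GRAY)[300:360,130:190]
cv2.imwrite('pics/c.png',cv2.resize(f['img'][300:375,120:195,::-1],None,fx=8,fy=8,interpolation=cv2.INTER_CUBIC))
print([((proj(f,[.4727,-.2459,z])-[120,300])*8).round(0).tolist() for z in (.083,.127,.139)],((proj(f,[.4766,-.2475,.06])-[120,300])*8).round())
"
```

```text
0.083 [280.6 288.6]
0.127 [260.6 240.4]
0.139 [254.8 226.4]
well pix-> [293.  317.9] [ 0.4775 -0.2476  0.06  ]
top well [10  8 10 10 75] [459.1 290.5] [ 0.4761 -0.2449  0.06  ]
[[314.0, 307.0], [250.0, 153.0], [231.0, 108.0]] [354. 401.]
```

View pics/c.png

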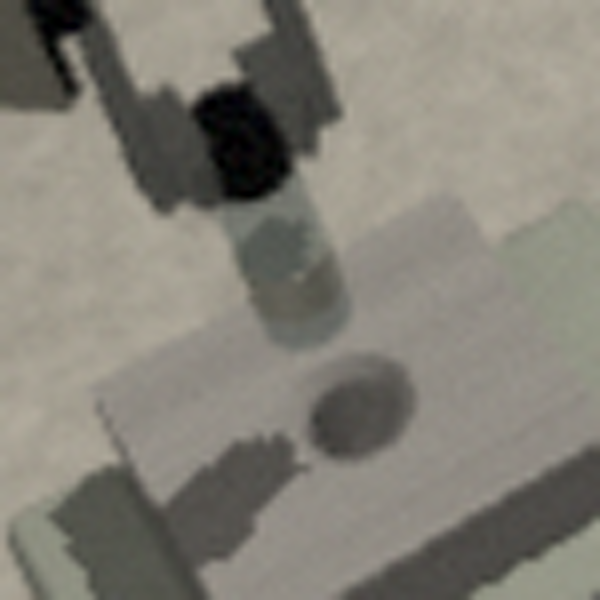

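```bash
python3 -c "
from h import *
f=np.load('s3.npy',allow_pickle=True).item()
P=lambda u,v,z: ray(f,120+u/8,300+v/8,z)
a=P(307,311,.083);c=P(228,110,.139);w=P(361,407,.06); print(a,c,w,w-a,w-c); print('target',bot.observe()['tool_pos']+w-(a+c)/2)
"
```

```text
[ 0.47232678 -0.24701311  0.083     ] [ 0.47250369 -0.24640717  0.139     ] [ 0.47839049 -0.24749221  0.06      ] [ 0.00606372 -0.0004791  -0.023     ] [ 0.0058868  -0.00108504 -0.079     ]
target [ 0.4786841  -0.24724591  0.12187671]
```

Emit:
apply_moves(dr=[[0, 0, 0], [0, 0, 0], [0, 0, 0], [0, 0, 0], [0, 0, 0], [0, 0, 0], [0, 0, 0], [0, 0, 0]], translation=[[-2, 0, 0], [-4, 0, 2], [-5, 0, 6], [-5, 0, 11], [-5, 0, 15], [-5, 0, 18], [-5, 0, 18], [-5, 0, 18]], grip=[0.75, 0.75, 0.75, 0.75, 0.75, 0.75, 0.75, 0.75])

```text
clock: 9.68
tool_pos: [0.4771, -0.2484, 0.1543]
ee_rot: [-0.0, 0.138, 0.99, 0.001]
force: [0.1, 0.6, -1.1]
width: 0.0378
gripper_force: 32.0
```

Emit:
apply_moves(dr=[[0, 0, 0], [0, 0, 0], [0, 0, 0], [0, 0, 0], [0, 0, 0], [0, 0, 0], [0, 0, 0], [0, 0, 0]], translation=[[0, 0, 0], [0, 0, 1], [0, 0, 2], [0, 0, 3], [0, 0, 4], [0, 0, 5], [0, 0, 6], [0, 0, 6]], grip=[0.75, 0.75, 0.75, 0.75, 0.75, 0.75, 0.75, 0.75])

```text
clock: 10.35
tool_pos: [0.4773, -0.2485, 0.1485]
ee_rot: [-0.0, 0.138, 0.99, 0.001]
force: [-0.7, -0.9, -0.8]
width: 0.0381
gripper_force: 32.0
```

```bash
python3 -c "
from h import *
go([.4775,-.2472,.14],74.2)"
```

```text
shift [0.1 1.3 8.5] turn [ 0.11 -0.02 -0.02] at [ 0.4773 -0.2485  0.1485] F [-0.65 -0.89 -0.76] w 0.0381 gf 32.0 t 10.35
```

Emit:
apply_moves(dr=[[0, 0, 0], [0, 0, 0], [0, 0, 0], [0, 0, 0], [0, 0, 0], [0, 0, 0], [0, 0, 0], [0, 0, 0]], translation=[[0, 1, 0], [0, 1, 1], [0, 1, 2], [0, 1, 3], [0, 1, 4], [0, 1, 5], [0, 1, 5], [0, 1, 5]], grip=[0.75, 0.75, 0.75, 0.75, 0.75, 0.75, 0.75, 0.75])

```text
clock: 11.02
tool_pos: [0.4775, -0.2475, 0.1435]
ee_rot: [-0.0, 0.138, 0.99, 0.001]
force: [-0.5, -0.3, -0.6]
width: 0.038
gripper_force: 32.0
```

```bash
python3 -c "
from h import *
go([.4775,-.2472,.14],74.2)"
```

```text
shift [0.1 0.3 3.5] turn [ 0.1  -0.03 -0.02] at [ 0.4775 -0.2475  0.1435] F [-0.51 -0.27 -0.58] w 0.038 gf 32.0 t 11.0167
```

It entered the well with no contact force. I'll go down to the seat.

Emit:
apply_moves(dr=[[0, 0, 0], [0, 0, 0], [0, 0, 0], [0, 0, 0], [0, 0, 0], [0, 0, 0], [0, 0, 0], [0, 0, 0]], translation=[[0, 0, 1.5], [0, 0, 3], [0, 0, 4.5], [0, 0, 6], [0, 0, 7.5], [0, 0, 9], [0, 0, 10], [0, 0, 10]], grip=[0.75, 0.75, 0.75, 0.75, 0.75, 0.75, 0.75, 0.75])

```text
clock: 11.68
tool_pos: [0.4774, -0.2475, 0.1334]
ee_rot: [-0.0, 0.138, 0.99, 0.001]
force: [-0.2, -0.7, -0.5]
width: 0.0379
gripper_force: 32.0
```

Emit:
apply_moves(dr=[[0, 0, 0], [0, 0, 0], [0, 0, 0], [0, 0, 0], [0, 0, 0], [0, 0, 0], [0, 0, 0], [0, 0, 0]], translation=[[0, 0, 0.5], [0, 0, 1], [0, 0, 1.5], [0, 0, 2], [0, 0, 2.5], [0, 0, 3], [0, 0, 3], [0, 0, 3]], grip=[0.75, 0.75, 0.75, 0.75, 0.75, 0.75, 0.75, 0.75])

```text
clock: 12.35
tool_pos: [0.4779, -0.2477, 0.1308]
ee_rot: [0.0, 0.138, 0.99, 0.001]
force: [0.5, -0.0, 1.6]
width: 0.0374
gripper_force: 32.0
```

Emit:
apply_moves(dr=[[0, 0, 0], [0, 0, 0], [0, 0, 0], [0, 0, 0], [0, 0, 0], [0, 0, 0], [0, 0, 0], [0, 0, 0]], translation=[[0, 0, 0.5], [0, 0, 1], [0, 0, 1.5], [0, 0, 2], [0, 0, 2], [0, 0, 2], [0, 0, 2], [0, 0, 2]], grip=[0.75, 0.75, 0.75, 0.75, 0.75, 0.75, 0.75, 0.75])

```text
clock: 13.02
tool_pos: [0.4775, -0.2475, 0.1285]
ee_rot: [-0.0, 0.138, 0.99, 0.001]
force: [0.6, 0.8, 1.1]
width: 0.0375
gripper_force: 32.0
```

Emit:
apply_moves(dr=[[0, 0, 0], [0, 0, 0], [0, 0, 0], [0, 0, 0], [0, 0, 0], [0, 0, 0], [0, 0, 0], [0, 0, 0]], translation=[[0, 0, 0.3], [0, 0, 0.6], [0, 0, 0.9], [0, 0, 1.2], [0, 0, 1.5], [0, 0, 1.8], [0, 0, 2], [0, 0, 2]], grip=[0.75, 0.75, 0.75, 0.75, 0.75, 0.75, 0.75, 0.75])

```text
clock: 13.68
tool_pos: [0.4776, -0.2475, 0.1266]
ee_rot: [-0.0, 0.138, 0.99, 0.001]
force: [1.4, 0.1, 2.9]
width: 0.0379
gripper_force: 32.0
```

Emit:
apply_moves(dr=[[0, 0, 0], [0, 0, 0], [0, 0, 0], [0, 0, 0], [0, 0, 0], [0, 0, 0], [0, 0, 0], [0, 0, 0]], translation=[[0, 0, 0.3], [0, 0, 0.6], [0, 0, 0.9], [0, 0, 1.2], [0, 0, 1.5], [0, 0, 1.8], [0, 0, 2], [0, 0, 2]], grip=[0.75, 0.75, 0.75, 0.75, 0.75, 0.75, 0.75, 0.75])

```text
clock: 14.35
tool_pos: [0.4776, -0.2475, 0.1246]
ee_rot: [0.0, 0.138, 0.99, 0.001]
force: [0.2, 0.0, 2.5]
width: 0.0377
gripper_force: 32.0
```

Emit:
apply_moves(dr=[[0, 0, 0], [0, 0, 0], [0, 0, 0], [0, 0, 0], [0, 0, 0], [0, 0, 0], [0, 0, 0], [0, 0, 0]], translation=[[0, 0, 0.3], [0, 0, 0.6], [0, 0, 0.9], [0, 0, 1.2], [0, 0, 1.5], [0, 0, 1.8], [0, 0, 2], [0, 0, 2]], grip=[0.75, 0.75, 0.75, 0.75, 0.75, 0.75, 0.75, 0.75])

```text
clock: 15.02
tool_pos: [0.4776, -0.2474, 0.1226]
ee_rot: [-0.0, 0.138, 0.99, 0.001]
force: [0.1, 0.5, 2.3]
width: 0.0375
gripper_force: 32.0
```

Emit:
apply_moves(dr=[[0, 0, 0], [0, 0, 0], [0, 0, 0], [0, 0, 0], [0, 0, 0], [0, 0, 0], [0, 0, 0], [0, 0, 0]], translation=[[0, 0, 0.3], [0, 0, 0.6], [0, 0, 0.9], [0, 0, 1.2], [0, 0, 1.5], [0, 0, 1.8], [0, 0, 2], [0, 0, 2]], grip=[0.75, 0.75, 0.75, 0.75, 0.75, 0.75, 0.75, 0.75])

```text
clock: 15.68
tool_pos: [0.4776, -0.2476, 0.1207]
ee_rot: [0.0, 0.138, 0.99, 0.001]
force: [0.2, -1.4, 2.4]
width: 0.0379
gripper_force: 32.0
```

Emit:
apply_moves(dr=[[0, 0, 0], [0, 0, 0], [0, 0, 0], [0, 0, 0], [0, 0, 0], [0, 0, 0], [0, 0, 0], [0, 0, 0]], translation=[[0, 0, 0.3], [0, 0, 0.6], [0, 0, 0.9], [0, 0, 1.2], [0, 0, 1.5], [0, 0, 1.8], [0, 0, 2], [0, 0, 2]], grip=[0.75, 0.75, 0.75, 0.75, 0.75, 0.75, 0.75, 0.75])

```text
clock: 16.35
tool_pos: [0.4785, -0.2479, 0.1198]
ee_rot: [0.001, 0.138, 0.99, 0.001]
force: [-0.8, -0.6, 9.4]
width: 0.0371
gripper_force: 32.0
```

On the stop at about 10 N net, with a stiffness of about 6.5 N/mm. I'll add 0.8 mm and hold.

Emit:
apply_moves(dr=[[0, 0, 0], [0, 0, 0], [0, 0, 0], [0, 0, 0], [0, 0, 0], [0, 0, 0], [0, 0, 0], [0, 0, 0]], translation=[[0, 0, 0.2], [0, 0, 0.4], [0, 0, 0.6], [0, 0, 0.8], [0, 0, 0.8], [0, 0, 0.8], [0, 0, 0.8], [0, 0, 0.8]], grip=[0.75, 0.75, 0.75, 0.75, 0.75, 0.75, 0.75, 0.75])

```text
clock: 17.02
tool_pos: [0.4786, -0.248, 0.1193]
ee_rot: [0.001, 0.138, 0.99, 0.001]
force: [-1.3, 0.6, 12.5]
width: 0.037
gripper_force: 32.0
```

Emit:
apply_moves(dr=[[0, 0, 0], [0, 0, 0], [0, 0, 0], [0, 0, 0], [0, 0, 0], [0, 0, 0], [0, 0, 0], [0, 0, 0]], translation=[[0, 0, 0.2], [0, 0, 0.4], [0, 0, 0.6], [0, 0, 0.6], [0, 0, 0.6], [0, 0, 0.6], [0, 0, 0.6], [0, 0, 0.6]], grip=[0.75, 0.75, 0.75, 0.75, 0.75, 0.75, 0.75, 0.75])

```text
clock: 17.68
tool_pos: [0.4787, -0.248, 0.1189]
ee_rot: [0.001, 0.138, 0.99, 0.0]
force: [-1.7, 0.8, 12.8]
width: 0.0375
gripper_force: 32.0
```

```bash
python3 -c "
from h import *
go([.4775,-.2472,.14],74.2)"
```

```text
shift [  1.3   0.5 -21.1] turn [ 0.07  0.13 -0.02] at [ 0.4787 -0.248   0.1189] F [-1.75  0.77 12.83] w 0.0375 gf 32.0 t 17.6833
```

Emit:
apply_moves(dr=[[0, 0, 0], [0, 0, 0], [0, 0, 0], [0, 0, 0], [0, 0, 0], [0, 0, 0], [0, 0, 0], [0, 0, 0]], translation=[[0, 0, 0.2], [0, 0, 0.4], [0, 0, 0.5], [0, 0, 0.5], [0, 0, 0.5], [0, 0, 0.5], [0, 0, 0.5], [0, 0, 0.5]], grip=[0.75, 0.75, 0.75, 0.75, 0.75, 0.75, 0.75, 0.75])

```text
clock: 18.35
tool_pos: [0.4787, -0.2481, 0.1184]
ee_rot: [0.001, 0.138, 0.99, 0.0]
force: [-1.1, 0.8, 13.7]
width: 0.0375
gripper_force: 32.0
```

Emit:
apply_moves(dr=[[0, 0, 0], [0, 0, 0], [0, 0, 0], [0, 0, 0], [0, 0, 0], [0, 0, 0], [0, 0, 0], [0, 0, 0]], translation=[[0, 0, 0.2], [0, 0, 0.4], [0, 0, 0.5], [0, 0, 0.5], [0, 0, 0.5], [0, 0, 0.5], [0, 0, 0.5], [0, 0, 0.5]], grip=[0.75, 0.75, 0.75, 0.75, 0.75, 0.75, 0.75, 0.75])

```text
clock: 19.02
tool_pos: [0.4787, -0.2481, 0.1179]
ee_rot: [0.001, 0.138, 0.99, 0.0]
force: [-2.5, 1.1, 12.6]
width: 0.0375
gripper_force: 32.0
```

Emit:
apply_moves(dr=[[0, 0, 0], [0, 0, 0], [0, 0, 0], [0, 0, 0], [0, 0, 0], [0, 0, 0], [0, 0, 0], [0, 0, 0]], translation=[[0, 0, 0.2], [0, 0, 0.4], [0, 0, 0.5], [0, 0, 0.5], [0, 0, 0.5], [0, 0, 0.5], [0, 0, 0.5], [0, 0, 0.5]], grip=[0.75, 0.75, 0.75, 0.75, 0.75, 0.75, 0.75, 0.75])

```text
clock: 19.68
tool_pos: [0.4787, -0.2481, 0.1175]
ee_rot: [0.001, 0.138, 0.99, 0.0]
force: [-0.9, 0.2, 14.2]
width: 0.0376
gripper_force: 32.0
```

```bash
python3 -c "
from h import *
for i in range(6):
  f=grab('scene'); s=bot.observe(); print(s['force'].round(1),s['tool_pos'].round(4))
np.save('s4.npy',f,allow_pickle=True)
"
```

```text
[-1.4  0.7 14.4] [ 0.4787 -0.248   0.1175]
[-2.1  0.4 13.6] [ 0.4787 -0.248   0.1175]
[-1.4  0.6 13.1] [ 0.4787 -0.248   0.1175]
[-1.7  1.9 14.4] [ 0.4787 -0.248   0.1175]
[-2.2  0.1 14.6] [ 0.4787 -0.248   0.1175]
[-1.6  0.7 13.6] [ 0.4787 -0.2481  0.1175]
```

Average push is 14.7 N, held steady well over a quarter second. I'll unload it, then ease the grip so the tongs open.

Emit:
apply_moves(dr=[[0, 0, 0], [0, 0, 0], [0, 0, 0], [0, 0, 0], [0, 0, 0], [0, 0, 0], [0, 0, 0], [0, 0, 0]], translation=[[0, 0, -0.5], [0, 0, -1], [0, 0, -1.5], [0, 0, -1.5], [0, 0, -1.5], [0, 0, -1.5], [0, 0, -1.5], [0, 0, -1.5]], grip=[0.75, 0.75, 0.75, 0.75, 0.75, 0.75, 0.75, 0.75])

```text
clock: 20.65
tool_pos: [0.4782, -0.2478, 0.1178]
ee_rot: [0.001, 0.138, 0.99, 0.001]
force: [-0.6, -0.6, 6.1]
width: 0.0373
gripper_force: 32.0
```

Emit:
apply_moves(dr=[[0, 0, 0], [0, 0, 0], [0, 0, 0], [0, 0, 0], [0, 0, 0], [0, 0, 0], [0, 0, 0], [0, 0, 0]], translation=[[0, 0, 0], [0, 0, 0], [0, 0, 0], [0, 0, 0], [0, 0, 0], [0, 0, 0], [0, 0, 0], [0, 0, 0]], grip=[0.6, 0.6, 0.6, 0.6, 0.6, 0.6, 0.6, 0.6], newtons=5)

```text
clock: 21.32
tool_pos: [0.4776, -0.2475, 0.1172]
ee_rot: [-0.0, 0.138, 0.99, 0.001]
force: [0.6, -0.4, -1.1]
width: 0.0447
gripper_force: 5.0
```

Emit:
apply_moves(dr=[[0, 0, 0], [0, 0, 0], [0, 0, 0], [0, 0, 0], [0, 0, 0], [0, 0, 0], [0, 0, 0], [0, 0, 0]], translation=[[0, 0, -2], [0, 0, -7], [0, 0, -15], [0, 0, -25], [0, 0, -35], [0, 0, -43], [0, 0, -46], [0, 0, -46]], grip=[0.6, 0.6, 0.6, 0.6, 0.6, 0.6, 0.6, 0.6])

```text
clock: 21.98
tool_pos: [0.4785, -0.2481, 0.1648]
ee_rot: [0.001, 0.138, 0.99, 0.0]
force: [1.4, -0.2, -1.3]
width: 0.0449
gripper_force: 5.0
```

```bash
python3 -c "
from h import *
go([.520,.2339,.1632],91.5)
f=grab('scene'); u,v=proj(f,[.4766,-.2475,.09]).astype(int); print(u,v);cv2.imwrite('pics/s5.png',cv2.resize(f['img'][v-75:v+75,u-75:u+75,::-1],None,fx=4,fy=4))
"
```

```text
shift [ 91.5 475.    2. ] turn [  0.05   0.15 -17.32] at [ 0.4785 -0.2481  0.1648] F [ 1.39 -0.24 -1.34] w 0.0449 gf 5.0 t 21.9833
159 337
```

View pics/s5.png

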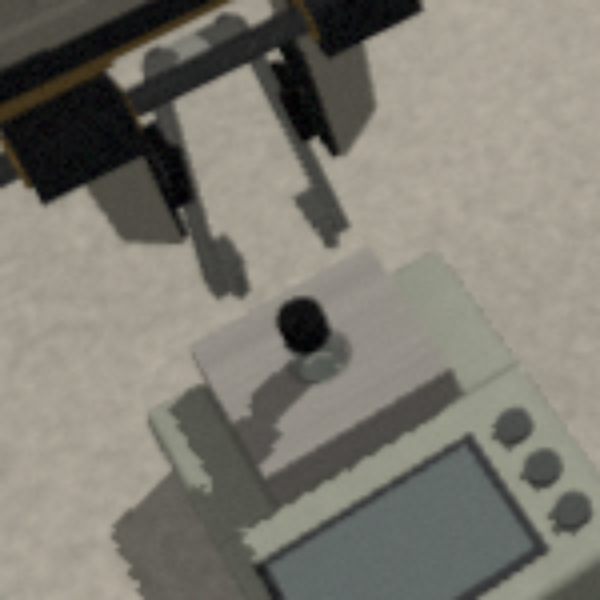

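The vial stands upright and deep in the well, with its cap at crop (303,325), and the tongs are free and open. Returning them to the stand.

Emit:
apply_moves(dr=[[0, 0, 0], [0, 0, -2], [0, 0, -5], [0, 0, -8], [0, 0, -11], [0, 0, -14], [0, 0, -16], [0, 0, -17.3]], translation=[[2, 12, 0], [8, 42, 0], [14, 75, 0], [21, 110, 0], [28, 146, 0], [35, 182, 0], [42, 218, 0], [49, 254, 0]], grip=[0.6, 0.6, 0.6, 0.6, 0.6, 0.6, 0.6, 0.6])

```text
clock: 22.7
tool_pos: [0.4987, 0.0128, 0.1632]
ee_rot: [-0.0, -0.014, 1.0, 0.001]
force: [1.4, -0.2, -0.2]
width: 0.0449
gripper_force: 5.0
```

```bash
python3 -c "
from h import *
go([.520,.2339,.1632],91.5)
"
```

```text
shift [-27.6 220.4   0.4] turn [ 0.11 -0.05  0.11] at [0.4987 0.0128 0.1632] F [ 1.38 -0.17 -0.19] w 0.0449 gf 5.0 t 22.7
```

Emit:
apply_moves(dr=[[0, 0, 0], [0, 0, 0], [0, 0, 0], [0, 0, 0], [0, 0, 0], [0, 0, 0], [0, 0, 0], [0, 0, 0]], translation=[[-4, 34, 0], [-8, 68, 0], [-12, 102, 0], [-17, 136, 0], [-21, 167, 0], [-24, 194, 0], [-26, 212, 0], [-27, 219, 0]], grip=[0.6, 0.6, 0.6, 0.6, 0.6, 0.6, 0.6, 0.6])

```text
clock: 23.37
tool_pos: [0.5192, 0.2348, 0.1635]
ee_rot: [-0.001, -0.016, 1.0, 0.002]
force: [-0.3, -0.1, 0.3]
width: 0.0451
gripper_force: 5.0
```

Emit:
apply_moves(dr=[[0, 0, 0], [0, 0, 0], [0, 0, 0], [0, 0, 0], [0, 0, 0], [0, 0, 0], [0, 0, 0], [0, 0, 0]], translation=[[0, 0, 0], [0, 0, 0], [0, 0, 0], [0, 0, 0], [0, 0, 0], [0, 0, 0], [0, 0, 0], [0, 0, 0]], grip=[0.6, 0.6, 0.6, 0.6, 0.6, 0.6, 0.6, 0.6])

```text
clock: 24.03
tool_pos: [0.5212, 0.2294, 0.1642]
ee_rot: [0.0, -0.013, 1.0, 0.001]
force: [-0.7, -0.2, -0.2]
width: 0.0447
gripper_force: 5.0
```

```bash
python3 -c "
from h import *
go([.520,.2339,.049],91.5)
f=grab('wrist'); W=cloud(f);Z=W[...,2];X=W[...,0];Y=W[...,1]
m=(Z>.18)&(Z<.26)&(abs(X-.52)<.03)&(abs(Y-.234)<.03)
p=W[m]; print(len(p), p.mean(0) if len(p) else '', np.percentile(p[:,2],95) if len(p) else '')
f=grab('scene'); u,v=proj(f,[.52,.234,.12]).astype(int); print(u,v);cv2.imwrite('pics/s6.png',cv2.resize(f['img'][v-75:v+75,u-75:u+75,::-1],None,fx=4,fy=4))
"
```

```text
shift [  1.1   4.3 115.2] turn [ 0.1   0.03 -0.06] at [0.5212 0.2294 0.1642] F [-0.71 -0.19 -0.22] w 0.0447 gf 5.0 t 24.0333
22002 [0.50351618 0.23362263 0.23674188] 0.25762533227990003
388 147
```

View pics/s6.png

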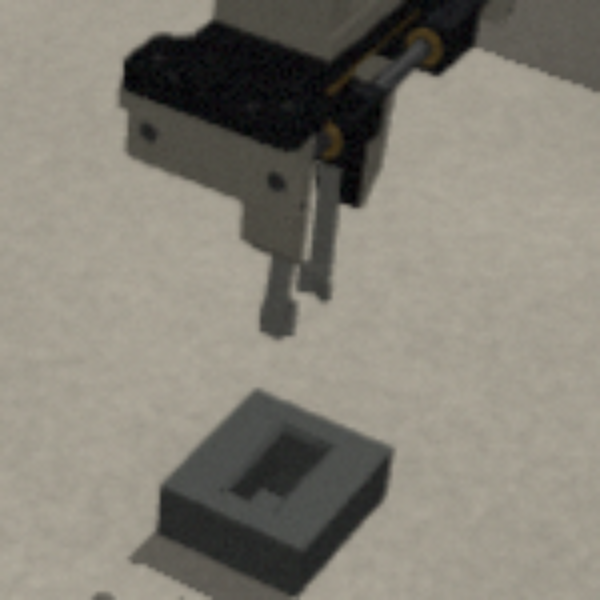

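The tongs hang upright above the empty pocket, which is centred at about crop (283,462). I'll correct the 4 mm y offset and come down to just above the block.

Emit:
apply_moves(dr=[[0, 0, 0], [0, 0, 0], [0, 0, 0], [0, 0, 0], [0, 0, 0], [0, 0, 0], [0, 0, 0], [0, 0, 0]], translation=[[1, 3, 2], [1.1, 4.3, 12], [1.1, 4.3, 28], [1.1, 4.3, 46], [1.1, 4.3, 62], [1.1, 4.3, 72], [1.1, 4.3, 77], [1.1, 4.3, 77]], grip=[0.6, 0.6, 0.6, 0.6, 0.6, 0.6, 0.6, 0.6])

```text
clock: 24.8
tool_pos: [0.5188, 0.2339, 0.0856]
ee_rot: [-0.001, -0.013, 1.0, 0.0]
force: [-1.0, 0.3, -0.9]
width: 0.045
gripper_force: 5.0
```

Emit:
apply_moves(dr=[[0, 0, 0], [0, 0, 0], [0, 0, 0], [0, 0, 0], [0, 0, 0], [0, 0, 0], [0, 0, 0], [0, 0, 0]], translation=[[0, 0, 0], [0, 0, 0], [0, 0, 0], [0, 0, 0], [0, 0, 0], [0, 0, 0], [0, 0, 0], [0, 0, 0]], grip=[0.6, 0.6, 0.6, 0.6, 0.6, 0.6, 0.6, 0.6])

```text
clock: 25.47
tool_pos: [0.5199, 0.2342, 0.0873]
ee_rot: [0.0, -0.013, 1.0, 0.001]
force: [-0.0, 0.9, 0.2]
width: 0.0445
gripper_force: 5.0
```

```bash
python3 -c "
from h import *
go([.520,.2339,.0485],91.5)
"
```

```text
shift [-0.1 -0.4 38.8] turn [ 0.1   0.03 -0.02] at [0.5199 0.2342 0.0873] F [-0.04  0.88  0.17] w 0.0445 gf 5.0 t 25.4667
```

Aligned. I'll insert it slowly.

Emit:
apply_moves(dr=[[0, 0, 0], [0, 0, 0], [0, 0, 0], [0, 0, 0], [0, 0, 0], [0, 0, 0], [0, 0, 0], [0, 0, 0]], translation=[[0, -0.3, 3], [0, -0.3, 7], [0, -0.3, 11], [0, -0.3, 15], [0, -0.3, 19], [0, -0.3, 23], [0, -0.3, 25], [0, -0.3, 25]], grip=[0.6, 0.6, 0.6, 0.6, 0.6, 0.6, 0.6, 0.6])

```text
clock: 26.13
tool_pos: [0.5194, 0.2337, 0.0613]
ee_rot: [-0.0, -0.013, 1.0, 0.001]
force: [-0.6, -0.0, -0.0]
width: 0.0446
gripper_force: 5.0
```

Emit:
apply_moves(dr=[[0, 0, 0], [0, 0, 0], [0, 0, 0], [0, 0, 0], [0, 0, 0], [0, 0, 0], [0, 0, 0], [0, 0, 0]], translation=[[0, 0, 2], [0, 0, 4], [0, 0, 6], [0, 0, 8], [0, 0, 10], [0, 0, 11], [0, 0, 11.5], [0, 0, 11.5]], grip=[0.6, 0.6, 0.6, 0.6, 0.6, 0.6, 0.6, 0.6])

```text
clock: 26.8
tool_pos: [0.5198, 0.2339, 0.0505]
ee_rot: [0.0, -0.013, 1.0, 0.001]
force: [0.3, 0.3, -0.5]
width: 0.0447
gripper_force: 5.0
```

Emit:
apply_moves(dr=[[0, 0, 0], [0, 0, 0], [0, 0, 0], [0, 0, 0], [0, 0, 0], [0, 0, 0], [0, 0, 0], [0, 0, 0]], translation=[[0, 0, 0.5], [0, 0, 1], [0, 0, 1.5], [0, 0, 2], [0, 0, 2.5], [0, 0, 3], [0, 0, 3], [0, 0, 3]], grip=[0.6, 0.6, 0.6, 0.6, 0.6, 0.6, 0.6, 0.6])

```text
clock: 27.47
tool_pos: [0.5199, 0.2339, 0.0476]
ee_rot: [0.0, -0.013, 1.0, 0.001]
force: [0.6, -0.1, -1.2]
width: 0.0448
gripper_force: 5.0
```

Emit:
apply_moves(dr=[[0, 0, 0], [0, 0, 0], [0, 0, 0], [0, 0, 0], [0, 0, 0], [0, 0, 0], [0, 0, 0], [0, 0, 0]], translation=[[0, 0, 0.4], [0, 0, 0.4], [0, 0, 0.4], [0, 0, 0.4], [0, 0, 0.4], [0, 0, 0.4], [0, 0, 0.4], [0, 0, 0.4]], grip=[0.6, 0.6, 0.48, 0.4, 0.3, 0.15, 0, 0])

```text
clock: 28.13
tool_pos: [0.5198, 0.234, 0.0472]
ee_rot: [0.0, -0.013, 1.0, 0.001]
force: [-1.3, -0.8, 0.4]
width: 0.0764
gripper_force: 0.0
```

Emit:
apply_moves(dr=[[0, 0, 0], [0, 0, 0], [0, 0, 0], [0, 0, 0], [0, 0, 0], [0, 0, 0], [0, 0, 0], [0, 0, 0]], translation=[[0, 0, 0], [0, 0, 0], [0, 0, -5], [0, 0, -20], [0, 0, -45], [0, 0, -75], [0, 0, -100], [0, 0, -110]], grip=[0, 0, 0, 0, 0, 0, 0, 0])

```text
clock: 28.8
tool_pos: [0.5218, 0.2349, 0.1614]
ee_rot: [0.003, -0.013, 1.0, 0.002]
force: [0.2, -0.4, -0.8]
width: 0.0917
gripper_force: 0.0
```

Emit:
apply_moves(dr=[[0, 0, 0], [0, 0, 0], [0, 0, 0], [0, 0, 0], [0, 0, 0], [0, 0, 0], [0, 0, 0], [0, 0, 0]], translation=[[0, 0, -15], [0, 0, -30], [0, 0, -40], [0, 0, -40], [0, 0, -40], [0, 0, -40], [0, 0, -40], [0, 0, -40]], grip=[0, 0, 0, 0, 0, 0, 0, 0])

```text
clock: 29.47
tool_pos: [0.5192, 0.2334, 0.1961]
ee_rot: [-0.001, -0.013, 1.0, 0.001]
force: [0.1, -0.2, -0.4]
width: 0.0918
gripper_force: 0.0
```

```bash
python3 - <<'E'
from h import *
go([.52,.234,.2],91.5)
f=grab('wrist'); W=cloud(f);X,Y,Z=W[...,0],W[...,1],W[...,2]
p=W[(abs(Z-.106)<.012)&(abs(X-.519)<.03)&(abs(Y-.2325)<.03)]; print('head',len(p),np.median(p,0),cv2.minAreaRect((p[:,:2]*1000).astype(np.float32)))
f=grab('scene'); W=cloud(f);X,Y,Z=W[...,0],W[...,1],W[...,2]
p=W[(Z>.068)&(Z<.12)&(abs(X-.477)<.03)&(abs(Y+.2475)<.03)]; print('vial',len(p),np.median(p,0),p[:,2].max())
p=W[(Z>.046)&(Z<.08)&(abs(X-.466)<.06)&(abs(Y-.008)<.03)]; print('shorts',len(p),p.mean(0))
E
```

```text
shift [-0.8  0.6 -3.9] turn [ 0.06 -0.09 -0.02] at [0.5192 0.2334 0.1961] F [ 0.14 -0.15 -0.38] w 0.0918 gf 0.0 t 29.4667
head 784 [0.51778568 0.2341963  0.10549907] ((519.0601196289062, 234.09681701660156), (13.915687561035156, 30.08675193786621), 1.2679821252822876)
vial 173 [ 0.47962044 -0.25033879  0.0847645 ] 0.08813957487611164
shorts 139 [0.48481307 0.00188992 0.05022203]
```

The tongs are back upright in the pocket with the head at 105.5 mm. The vial top is at 87 mm, so its centre is about at the mouth. Handing in.

```bash
python3 -c "
from h import *
print(bot.hand_in())"
```

```text
the job is handed in; nothing more can be done
None
```

I pushed the tall vial down onto the hard stop (about 14.7 N, held) and left it upright in the well, stood the tongs back in their pocket, and handed the job in at about 30 s; no verdict came back.

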